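Press the dosing pump's cover home on its new seal

ROBOT

A 6-joint arm with a two-finger parallel gripper is mounted at the origin on a cart in front of the work surface, level with it; the furniture and walls round the work are solid. World frame = base frame: x ahead of the robot, y to its left, z up, the work surface at z = 0. Lengths are in mm, angles in rad, forces in N, time in s.
With the tool pointing down it reaches from about 375 to 900 mm from the base axis. Payload 3.1 kg.
Tool frame: the origin (TCP) lies between the finger pads; the fingertips stand 25 mm ahead of it and the grasp point (between the pads) lies 6 mm ahead of it (manip.tip_reach is the distance from the TCP to the fingertips, in mm); z points along the fingers, y is the direction in which the jaws open and shut (so a half turn about z gives the same grasp; the last joint's range is limited). The gripper opens to 85 mm and grips with 20 to 120 N. Pads are 22 mm wide; open, the fingers measure 114 mm over their backs; the gripper's body (76 mm by 85 mm) begins 54 mm behind the grasp point. The pads swing forward as they close: fully open they stand 13 mm farther back than shut.
Start: joints at [-1.504, 0.527, 1.433, -0, 1.181, -0.178], TCP at [152.108, -606.185, 256.31] pointing down, gripper open.
Joint ranges: [-3.08, 3.08], [-0.75, 2.2], [0.22, 2.44], [-1.43, 4.57], [0, 2.65], [-2.85, 2.85]. Speed limits (rad/s): [2.79, 2.79, 3.14, 3.14, 3.14, 3.14].

INTERFACE

Orientations are given as a unit quaternion [w, x, y, z].
In Python, from bench import readout, cams, job_done, manip gives the robot as it stands.
- The arm moves only by the tool servo_tool, never from a script. Its argument "steps" is a list that holds one entry, the list of rows, each a list of 7 numbers: the shift along the tool's x, y, z in m, then the turn, a rotation vector about the tool's x, y, z in degrees, then the closure in counts, from 0 (fully open) to 255 (shut). In form: [[[x, y, z, rx, ry, rz, gripper], ...]]. A call has 1 to 10 rows; each row shifts and turns the commanded pose from where the row before left it, along the tool's axes as they then stand; what a row does not reach is not made up. A row lasts 1/12 s, in which the tool goes at most 41.7 mm and 7.16 degrees, less where a joint would pass 70% of its speed; a pose out of reach is approached as far as the arm can. A call with a gripper value outside its range is refused whole. The fingers move at their own pace and stop on an object; "grip_force" is the grip in N (left out, the last holds). Time passes only in rows, so rows that do not move let the fingers close. It gives the time, the measured TCP pose, the force and the opening at its end, in the units of the state.
- readout.state(): the state, without advancing time (a new reading comes with each control period).
- cams.grab_frame(name): name is "side" or "top"; returns (picture, depth): 400x640x3 uint8, red, green, blue; 400x640 float32, mm along the optical axis (not along the pixel's ray), 0 where there is no reading.
- cams.camera_model(name): a dict with "fx", "fy", "cx", "cy" (pixels), "rvec" (rotation vector, rad) and "tvec" (3), from world to camera coordinates, as OpenCV has them. Camera axes: x right, y down, z forward; pixel columns grow to the right and rows downward; lengths in mm; the calibration is good to about 2 mm. A picture is of the moment at which its call begins. camera_model takes no time and is no camera call.
- job_done(): hands the job in, once; it reports no verdict.
The state is a dict: "t": time; "joint_pos": joint angles; "joint_velocities": joint speeds; "effort": joint torques, N m; "eef_pos": TCP position; "ee_rot": TCP orientation; "contact_force": force on the tool from outside, world axes, zero at the start; "wrist_torque": the same for the moment, N m; "grip_width": finger opening in mm.
Only numpy, scipy, OpenCV 4.12 (cv2) and the standard library are available. Lean on these libraries where they do the work, as an engineer would, in place of code of your own. Each camera call takes 0.05 s, during which the arm holds its last target. There are 200 camera calls.

TASK

The detergent dosing unit lying on its back on the worktop has a new stick-on foam seal, and its hinged cover stands open. Turn the quarter-turn wing on its front ledge until it lines up with the slot in the cover, then swing the cover down over the wing and press it past its spring catches until it is flush on the frame. Finish while still pressing the cover down firmly with the fingers so that the glue takes (the foam lifts it if you let go), leave the wing unlocked in line with the slot, and do not disturb the things standing around.

Things in the scene. Friction and masses are not known exactly. Their poses are not given: they have to be found in the camera images.
- dosing_unit: white box 200 (its x) x 240 (y) x 70 mm high, fixed; origin under its centre on the worktop; +x from the front (wing, hose stubs) to the hinge side, +y to its left. Its 46 mm deep front ledge, 70 mm high, carries the wing on an 82 mm high boss 70 mm in front of the centre, and two black ball catches (83 mm high) at y = +-85 mm. Behind it the box is open with a pump inside (50 mm high).
- hinge_line (a point): middle of the cover's hinge line, at (96, 0, 80) mm in the unit's frame; the line runs along the unit's y. Axes as the unit's
- cover (a joint): cover's angle, rad: 0 flush, grows opening, stop 1.75; starts 1.25 to 1.6 (upright). Stiff hinge (0.3 N m): stays where left. Coming down, a misaligned wing stops it at 0.14; the catches resist from 0.08 (about 10 N near the front edge), snap past at 0.06 and then retain it; from 0.035 the foam pushes back, about 8 N near the front edge at 0. Let go, it rises to about 0.025
- cover_plate: the cover's plate, 190 x 240 x 5 mm, with a 70 mm round window and a 14 mm skirt at front and sides. Origin 101 mm from the hinge line; axes equal the unit's when shut; the outer face lies 9 mm along its +z from the plane of origin and hinge line, and looks away from the robot when open. The front edge is 196 mm from the hinge line
- slot (a point): centre of the slot in the cover, on the outer face, 167 mm from the hinge line; slot 44 mm (unit's y) x 20 mm
- press_left (a point): ribbed press pad on the cover's outer face over the left catch, 168 mm from the hinge line and 80 mm to the left of the middle; axes of the cover plate, z out of the face
- press_right (a point): the same over the right catch, 80 mm to the right of the middle
- wing (a joint): wing's angle, rad: 0 in line with the slot (wing along the unit's y), positive = turned clockwise seen from above, 1.57 = across the slot (locked); range -0.5 to 1.62, starts 0.7 to 1.5. Stiff (0.04 N m), stays where left. It must be within 0.2 of 0 for the cover to pass over it
- wing_grip (a point): centre of the steel wing, 98 mm above the worktop, on its turning axis: a bar with rounded ends, 36 mm long (point's y) x 12 mm wide (point's x) x 17 mm high, top at 107 mm, underside at 90 mm. Pinch it across the 12 mm from above. With the cover shut it stands up through the slot, 18 mm above the cover
- stain_dropper: bystander: small brown dropper bottle 33 x 34 x 102 mm standing right of the unit, origin under its centre
- polish_tin: bystander: round tin 65 mm across, 29 mm high, left of the unit, origin under its centre
- marker: bystander: white and green marker pen 135 mm long, 16 mm thick, lying front left, origin under its centre
- dispenser: bystander: taupe soap dispenser with pump head, 69 x 78 x 180 mm, behind left, origin under its centre

How it is judged (in metres and radians):
On the way, in this order (a step that is already met when the one before it is completed fails the run):
1. the wing is in line with the slot while the cover is still up (value of joint wing between -0.2 and 0.2 rad and value of joint cover above 0.25 rad), for 0.2 s.
2. the cover is past its spring catches (value of joint cover below 0.03 rad), for 0.1 s.
At the end, for the whole second after the job is handed in: The cover is shut to within 0.010 rad (2 mm at its front edge) against the foam, the fingers press on it with more than 4 N, and the wing is within 0.25 rad of the slot's line, unlocked, through the last second (value of joint cover below 0.01 rad and contact force between the fingers and cover_plate above 4 N and value of joint wing between -0.25 and 0.25 rad); the arm keeps its last pose, push and grip.
It fails at once if the dropper bottle is moved by more than 3 cm or knocked over (distance of stain_dropper from where it was at the start of the episode above 0.03 m or angle between stain_dropper's own z axis and vertical above 0.6 rad).
It fails at once if the tin is moved by more than 3 cm (distance of polish_tin from where it was at the start of the episode above 0.03 m).
It fails at once if the marker is moved by more than 3 cm (distance of marker from where it was at the start of the episode above 0.03 m).
It fails at once if the soap dispenser is moved by more than 3 cm or knocked over (distance of dispenser from where it was at the start of the episode above 0.03 m or angle between dispenser's own z axis and vertical above 0.6 rad).
It also fails if it takes over 50 s, if anything falls off the work surface, if the arm or the gripper's body presses on something with over 40 N, if the wrist force passes 120 N, or if a joint passes its speed limit or range.

## Working session

There is one attempt and no reset: what is moved stays moved. The work goes in short steps, Python scripts to look and compute and a tool call to move; the robot and the scene stay as the last step left them, time stands still between calls to the robot, and variables do not carry over. Pictures are saved under pics/ and viewed, about 8 in all and at most 12, crops included, and the job is handed in when it is done.

Besides the shell and the picture viewer there is one more tool, called after "Emit:" as name(argument=value, ...) on one line, values as JSON. servo_tool: Moves the arm, as the interface text tells. Its arguments: {"type":"object","properties":{"steps":{"type":"array"},"grip_force":{"type":"number"}},"required":["steps"]}

```bash
mkdir -p pics; ls; cat > h.py <<'E'
import numpy as np, cv2
from scipy.spatial.transform import Rotation as R
from bench import readout, cams, job_done, manip
def grab(n,save=None):
    im,d=cams.grab_frame(n)
    if save: cv2.imwrite('pics/'+save,im[:,:,::-1])
    return im,d
def pts(n,d):
    m=cams.camera_model(n); v,u=np.mgrid[0:400,0:640]
    P=np.stack([(u-m['cx'])/m['fx']*d,(v-m['cy'])/m['fy']*d,d],-1)
    Rm=cv2.Rodrigues(np.array(m['rvec'],float))[0]
    W=(P-np.array(m['tvec']).ravel())@Rm
    W[d<=0]=np.nan
    return W
E
python3 - <<'E'
from h import *
for n in('top','side'):
    im,d=grab(n,n+'1.png'); np.save(n+'1.npy',pts(n,d))
    m=cams.camera_model(n);print(n,m)
s=readout.state();print(s)
print([a for a in dir(manip) if a[0]!='_'])
E
```

```text
pics
top {'fx': 433.9729506173754, 'fy': 433.9729506173754, 'cx': 318.6880339873277, 'cy': 191.37699994088243, 'rvec': array([ 2.17603866, -2.15264025,  0.08305838]), 'tvec': array([  23.98215815,  510.93204501, 1217.99646314])}
side {'fx': 445.6581818299571, 'fy': 445.6581818299571, 'cx': 314.8851178138394, 'cy': 195.71427807623232, 'rvec': array([ 2.15684263, -0.5488847 ,  0.27164851]), 'tvec': array([-424.15331056,  212.30601395, 1200.52177588])}
{'t': 0.1, 'joint_pos': array([-1.50352809e+00,  5.28388430e-01,  1.43380088e+00, -6.80926689e-06,
        1.18138130e+00, -1.78466375e-01]), 'joint_velocities': array([-6.61962286e-04,  8.23113540e-05, -4.02221738e-03,  8.25242853e-04,
       -9.46387960e-04,  1.16748315e-03]), 'effort': array([-4.22257117e-04, -4.43303382e+01, -1.78586590e+01, -1.56025526e-04,
        3.87125488e-03, -1.08630621e-05]), 'eef_pos': array([ 152.0491051 , -605.60012781,  255.41356267]), 'ee_rot': array([-9.87627057e-04,  9.92460660e-01,  1.22559621e-01,  5.18144727e-05]), 'contact_force': array([ 0.67704913, -0.07379948, -0.26239504]), 'wrist_torque': array([-0.03609532,  0.00084044,  0.00100817]), 'grip_width': 85.30833861132793}
['PlanningError', 'tip_reach']
```

View pics/top1.png

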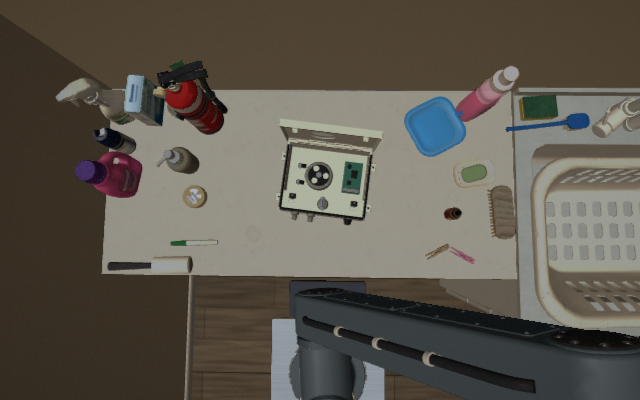

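View pics/side1.png

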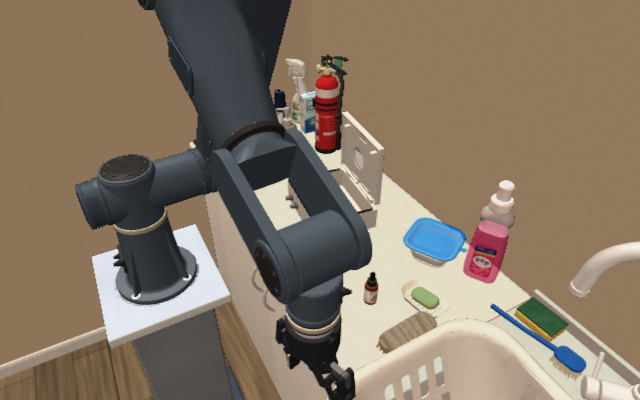

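Top view: the unit is at about (327,180), open with its cover standing at the back (rows 120-150), and the wing is near (322,203). The bystanders are well to the sides. Next I'll measure a zoomed crop.

```bash
python3 - <<'E'
from h import *
im=cv2.imread('pics/top1.png');W=np.load('top1.npy')
c=cv2.resize(im[115:230,270:390],None,fx=5,fy=5,interpolation=cv2.INTER_CUBIC);cv2.imwrite('pics/c1.png',c)
m=np.zeros((400,640),bool);m[110:232,265:392]=1
z=W[...,2]
print(np.histogram(z[m&(z>20)],bins=range(20,320,10)))
# body: ledge/rims 60..78
b=m&(z>60)&(z<80); P=W[b][:,:2]
r=cv2.minAreaRect(P.astype(np.float32));print('rect',r, cv2.boxPoints(r))
# cover: z>110
b=m&(z>115)&(W[...,0]>0);P=W[b];print(len(P),P.min(0),P.max(0))
q=P-P.mean(0);U,S,V=np.linalg.svd(q,full_matrices=0);print(P.mean(0),V,S)
# wing
b=m&(z>98)&(z<115)
ys,xs=np.where(b);sel=(ys>185)
print(np.c_[xs,ys][sel],W[ys[sel],xs[sel]].round(0))
E
```

```text
(array([ 491,  461,  485,  159,  869, 1171,  319,   82,  133,   70,   78,
         73,   77,   77,   73,   64,   65,   64,   87,   39,    5,    7,
         54,    6,    3,  788,    7,    0,    0]), array([ 20,  30,  40,  50,  60,  70,  80,  90, 100, 110, 120, 130, 140,
       150, 160, 170, 180, 190, 200, 210, 220, 230, 240, 250, 260, 270,
       280, 290, 300, 310]))
rect ((541.283203125, 10.804885864257812), (240.0445556640625, 199.87716674804688), 83.25707244873047) [[ 427.94348   -96.65292 ]
 [ 626.4381   -120.12146 ]
 [ 654.6229    118.262695]
 [ 456.1283    141.73123 ]]
1598 [ 610.40900509 -119.63905861  115.0189957 ] [655.60222224 119.48782007 280.94251576]
[635.55505165  -0.67115484 223.9554501 ] [[ 0.1192736   0.99254939 -0.02488998]
 [ 0.04552239 -0.03050952 -0.99849731]
 [-0.99181728  0.11796132 -0.0488222 ]] [2869.62566297 2304.76607565  184.9844859 ]
[[321 197]
 [322 197]
 [323 197]
 [320 198]
 [321 198]
 [322 198]
 [323 198]
 [324 198]
 [320 199]
 [321 199]
 [322 199]
 [323 199]
 [324 199]
 [320 200]
 [321 200]
 [322 200]
 [323 200]
 [324 200]
 [320 201]
 [321 201]
 [32
[... 846 characters left out ...]
478.  14. 101.]
 [474.  24. 108.]
 [474.  21. 107.]
 [475.  19. 105.]
 [474.  16. 108.]
 [475.  13. 106.]
 [472.  24. 103.]
 [472.  21. 108.]
 [472.  19. 105.]
 [472.  16. 105.]
 [472.  13. 103.]
 [469.  24. 105.]
 [469.  21. 109.]
 [469.  19. 111.]
 [469.  16. 105.]
 [470.  13. 101.]
 [466.  24. 107.]
 [467.  21. 106.]
 [466.  19. 108.]
 [467.  16. 102.]
 [467.  13. 105.]
 [464.  24. 107.]
 [464.  21. 105.]
 [464.  19. 105.]
 [464.  16. 105.]
 [464.  13. 102.]
 [461.  24. 104.]
 [461.  21. 107.]
 [461.  19. 106.]
 [461.  16. 106.]
 [461.  13. 102.]
 [458.  24. 106.]
 [458.  21. 108.]
 [458.  19. 110.]
 [459.  16. 105.]
 [456.  24. 106.]
 [456.  21. 106.]
 [456.  19. 106.]
 [456.  16. 109.]]
```

View pics/c1.png

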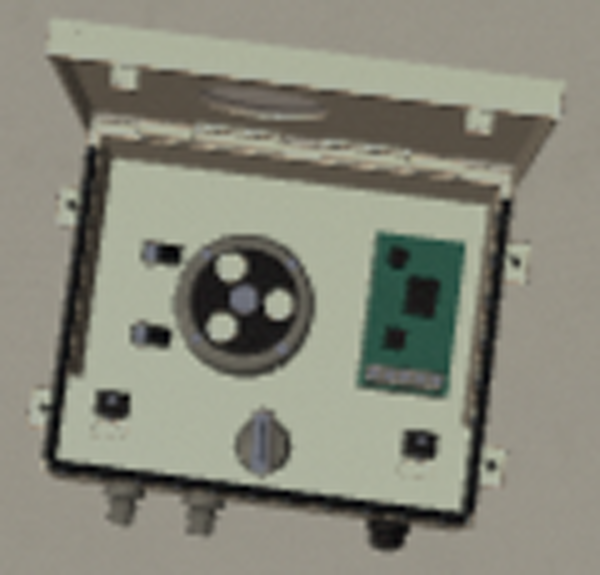

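Unit centre is (541,11), yaw -0.118. The wing centre is (472,19) and lies along world x, about 1.45 rad. The cover is at about 1.52 rad. Moving over the wing now.

Emit:
servo_tool(steps=[[[0,0,0,0,0,5,120],[0,0,0,0,0,5,120],[0,0,0,0,0,5,120],[0.0172,-0.035,0,0,0,0,120],[0.0172,-0.035,0,0,0,0,120],[0.0172,-0.035,0,0,0,0,120],[0.0172,-0.035,0,0,0,0,120],[0.0172,-0.035,0,0,0,0,120],[0.0172,-0.035,0,0,0,0,120],[0.0172,-0.035,0,0,0,0,120]]], grip_force=40)

```text
t: 0.93
eef_pos: [276.8, -361.1, 256.1]
ee_rot: [-0.0, 1.0, -0.008, -0.0]
contact_force: [0.3, -0.3, -0.2]
grip_width: 45.2
```

Emit:
servo_tool(steps=[[[0.0172,-0.035,0,0,0,0,120],[0.0172,-0.035,0,0,0,0,120],[0.0172,-0.035,0,0,0,0,120],[0.0172,-0.035,0,0,0,0,120],[0.0172,-0.035,0,0,0,0,120],[0.0172,-0.035,0,0,0,0,120],[0.0172,-0.035,0,0,0,0,120],[0.0172,-0.035,0,0,0,0,120],[0.0172,-0.035,0,0,0,0,120],[0,0,0,0,0,0,120]]])

```text
t: 1.77
eef_pos: [438.0, -45.1, 256.3]
ee_rot: [-0.001, 1.0, -0.004, 0.001]
contact_force: [0.3, 0.4, -0.8]
grip_width: 45.2
```

```bash
cat >> h.py <<'E'
def to(p,yaw=None):
    s=readout.state();q=s['ee_rot'];Rt=R.from_quat([q[1],q[2],q[3],q[0]])
    print('t',s['t'],'pos',s['eef_pos'].round(1),'w',round(s['grip_width'],1),'F',s['contact_force'].round(1))
    M=Rt.as_matrix();y=np.arctan2(M[1,0],M[0,0]);print('yaw',np.degrees(y),'z',M[:,2].round(3),'tool shift mm',(M.T@(np.array(p)-s['eef_pos'])).round(1))
    if yaw is not None:
        T=R.from_euler('z',yaw,degrees=True)*R.from_euler('x',180,degrees=True)
        print('rotvec deg',np.degrees((Rt.inv()*T).as_rotvec()).round(1))
E
python3 - <<'E'
from h import *
to([472,19,113],-1); print(readout.state()['joint_pos'])
E
```

```text
t 1.7667 pos [438.  -45.1 256.3] w 45.2 F [ 0.3  0.4 -0.8]
yaw -0.48429809878474195 z [ 0.002  0.002 -1.   ] tool shift mm [ 33.3 -64.  143.5]
rotvec deg [-0.1 -0.1  0.5]
[-0.359124    0.27930705  1.87638894  0.00321959  0.98530143  1.21834482]
```

Emit:
servo_tool(steps=[[[0.0165,-0.032,0.02,0,0,0,120],[0.0165,-0.032,0.02,0,0,0.5,120],[0,0,0.02,0,0,0,120],[0,0,0.02,0,0,0,120],[0,0,0.02,0,0,0,120],[0,0,0,0,0,0,120],[0,0,0,0,0,0,120]]])

```text
t: 2.35
eef_pos: [469.4, 12.7, 155.5]
ee_rot: [-0.0, 1.0, -0.012, -0.002]
contact_force: [0.0, -0.5, 0.2]
grip_width: 44.9
```

```bash
python3 - <<'E'
from h import *
to([472,19,113],-1)
im,d=grab('top','t2.png')
cv2.imwrite('pics/c2.png',cv2.resize(im[140:240,260:380,::-1],None,fx=5,fy=5,interpolation=cv2.INTER_CUBIC))
E
```

```text
t 2.35 pos [469.4  12.7 155.5] w 44.9 F [ 0.  -0.5  0.2]
yaw -1.4297799622082146 z [-0.003  0.001 -1.   ] tool shift mm [ 2.6 -6.4 42.5]
rotvec deg [-0.   0.2 -0.4]
```

View pics/c2.png

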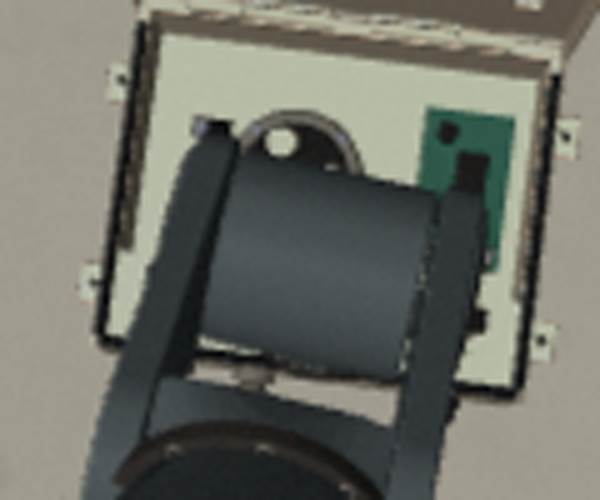

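The arm hides the wing from the top camera in this crop, and the position readout is fine. I'll centre, descend and pinch.

Emit:
servo_tool(steps=[[[0.0026,-0.0064,0.01,0,0,0,120],[0,0,0.016,0,0,0,120],[0,0,0.0165,0,0,0,120],[0,0,0,0,0,0,120],[0,0,0,0,0,0,255],[0,0,0,0,0,0,255],[0,0,0,0,0,0,255],[0,0,0,0,0,0,255],[0,0,0,0,0,0,255],[0,0,0,0,0,0,255]]])

```text
t: 3.23
eef_pos: [473.8, 18.8, 114.9]
ee_rot: [0.0, 1.0, -0.012, 0.001]
contact_force: [-0.4, -1.4, 6.2]
grip_width: 11.1
```

```bash
python3 - <<'E'
from h import *
to([472,19,113],-1)
E
```

```text
t 3.2333 pos [473.8  18.8 114.9] w 11.1 F [-0.4 -1.4  6.2]
yaw -1.411234132796064 z [ 0.002 -0.001 -1.   ] tool shift mm [-1.8 -0.2  1.9]
rotvec deg [ 0.  -0.1 -0.4]
```

Emit:
servo_tool(steps=[[[0,0,-0.002,0,0,0,255],[0,0,0,0,0,-6,255],[0,0,0,0,0,-6,255],[0,0,0,0,0,-6,255],[0,0,0,0,0,-6,255],[0,0,0,0,0,-6,255],[0,0,0,0,0,-6,255],[0,0,0,0,0,-6,255],[0,0,0,0,0,-6,255],[0,0,0,0,0,0,255]]])

```text
t: 4.07
eef_pos: [473.5, 19.5, 115.1]
ee_rot: [-0.0, 0.918, 0.396, 0.0]
contact_force: [3.7, 1.5, -12.1]
grip_width: 10.6
```

```bash
python3 - <<'E'
from h import *
to([472,19,115],83.3)
E
```

```text
t 4.0667 pos [473.5  19.5 115.1] w 10.6 F [  3.7   1.5 -12.1]
yaw 46.64594465786641 z [ 0.001  0.001 -1.   ] tool shift mm [-1.4 -0.7  0.1]
rotvec deg [  0.   -0.1 -36.7]
```

Emit:
servo_tool(steps=[[[0,0,0.001,0,0,-6,255],[0,0,0,0,0,-6,255],[0,0,0,0,0,-6,255],[0,0,0,0,0,-6,255],[0,0,0,0,0,-6,255],[0,0,0,0,0,-6.5,255],[0,0,0,0,0,0,255],[0,0,0,0,0,0,255]]])

```text
t: 4.73
eef_pos: [472.9, 19.7, 115.0]
ee_rot: [-0.0, 0.75, 0.661, 0.0]
contact_force: [0.7, 4.0, -1.2]
grip_width: 10.8
```

Emit:
servo_tool(steps=[[[0,0,0,0,0,0,150],[0,0,0,0,0,0,150],[0,0,0,0,0,0,150],[0,0,-0.03,0,0,0,150],[0,0,-0.04,0,0,0,150],[0,0,-0.04,0,0,0,150],[0,0,-0.04,0,0,0,150],[0,0,-0.04,0,0,0,150],[0,0,-0.04,0,0,0,150],[0,0,0,0,0,0,150]]])

```text
t: 5.57
eef_pos: [476.9, 18.2, 353.0]
ee_rot: [0.007, 0.749, 0.663, 0.005]
contact_force: [0.6, 0.7, -0.0]
grip_width: 35.2
```

```bash
python3 - <<'E'
from h import *
to([472,19,115],83.3)
W=np.load('side1.npy');b=(W[...,2]>200)&(W[...,0]>660)
P=np.load('top1.npy');
b=(P[...,2]>150)&(P[...,0]>600)&(abs(P[...,1])<260);print(np.unique(np.round(P[b]/40)*40,axis=0)[:60])
E
```

```text
t 5.5667 pos [476.9  18.2 353. ] w 35.2 F [ 0.6  0.7 -0. ]
yaw 83.02225713190818 z [ 0.017 -0.004 -1.   ] tool shift mm [  0.6  -9.1 237.9]
rotvec deg [ 1.   0.1 -0.3]
[[ 600. -120.  160.]
 [ 600. -120.  200.]
 [ 600. -120.  240.]
 [ 600. -120.  280.]
 [ 600.  -80.  240.]
 [ 600.  -80.  280.]
 [ 600.  -40.  280.]
 [ 640. -120.  160.]
 [ 640. -120.  200.]
 [ 640. -120.  280.]
 [ 640.  -80.  160.]
 [ 640.  -80.  200.]
 [ 640.  -80.  240.]
 [ 640.  -80.  280.]
 [ 640.  -40.  160.]
 [ 640.  -40.  200.]
 [ 640.  -40.  280.]
 [ 640.    0.  160.]
 [ 640.   -0.  200.]
 [ 640.    0.  280.]
 [ 640.   40.  160.]
 [ 640.   40.  200.]
 [ 640.   40.  280.]
 [ 640.   80.  160.]
 [ 640.   80.  200.]
 [ 640.   80.  240.]
 [ 640.   80.  280.]
 [ 640.  120.  160.]
 [ 640.  120.  200.]
 [ 640.  120.  240.]
 [ 640.  120.  280.]
 [ 800. -240.  160.]
 [ 800. -240.  200.]
 [ 800. -240.  240.]
 [ 800. -240.  280.]
 [ 800. -240.  320.]
 [ 800. -240.  360.]
 [ 800. -240.  400.]
 [ 800. -240.  440.]
 [ 800. -240.  480.]
 [ 800. -240.  520.]
 [ 800. -200.  160.]
 [ 800. -200.  200.]
 [ 800. -200.  240.]
 [ 800. -200.  280.]
 [ 800. -200.  320.]
 [ 800. -200.  360.]
 [ 800. -200.  400.]
 [ 800. -200.  440.]
 [ 800. -200.  480.]
 [ 800. -200.  520.]
 [ 800. -160.  160.]
 [ 800. -160.  200.]
 [ 800. -160.  240.]
 [ 800. -160.  280.]
 [ 800. -160.  320.]
 [ 800. -160.  360.]
 [ 800. -160.  400.]
 [ 800. -160.  440.]
 [ 800. -160.  480.]]
```

Emit:
servo_tool(steps=[[[-0.0115,0.0325,-0.005,0,0,0,255],[-0.0115,0.0325,0,0,0,0,255],[-0.0115,0.0325,0,0,0,0,255],[-0.0115,0.0325,0,0,0,0,255],[-0.0115,0.0325,0,0,0,0,255],[-0.0115,0.0325,0,0,0,0,255],[0,0,0,0,0,0,255],[0,0,0,0,0,0,255],[0,0,0,0,0,0,255]]])

```text
t: 6.32
eef_pos: [657.4, -72.8, 348.9]
ee_rot: [-0.001, 0.749, 0.663, -0.001]
contact_force: [-0.3, 1.1, 0.3]
grip_width: -0.1
```

```bash
python3 - <<'E'
from h import *
to([662,-74,260],83.3)
a,_=grab('top');b,_=grab('side')
o=np.hstack([cv2.resize(a[110:240,260:390],(400,400),interpolation=cv2.INTER_CUBIC),cv2.resize(b[80:260,220:400],(400,400),interpolation=cv2.INTER_CUBIC)])
cv2.imwrite('pics/c3.png',o[:,:,::-1])
E
```

```text
t 6.3167 pos [657.4 -72.8 348.9] w -0.1 F [-0.3  1.1  0.3]
yaw 83.03077728960659 z [-0.003  0.001 -1.   ] tool shift mm [-0.7  5.  88.8]
rotvec deg [-0.1 -0.  -0.3]
```

View pics/c3.png

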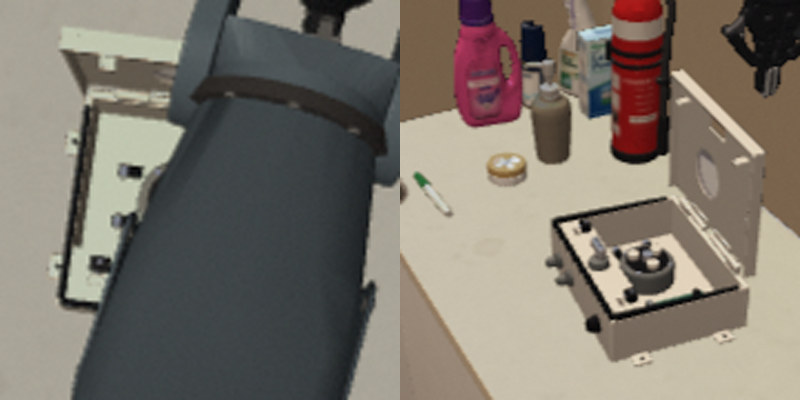

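Side view: the arm is behind the cover, the cover is still upright, and the wing is near crop (600,248). I'll zoom on the wing, with the expected bar ends for angle 0 marked.

```bash
python3 - <<'E'
from h import *
b,_=grab('side');m=cams.camera_model('side')
K=np.array([[m['fx'],0,m['cx']],[0,m['fy'],m['cy']],[0,0,1]])
c=np.array([471.8,19.,107]);v=np.array([.1175,.993,0]);u=np.array([.993,-.1175,0])
P=np.array([c+18*v,c-18*v,c+18*u,c-18*u])
p=cv2.projectPoints(P,np.array(m['rvec']),np.array(m['tvec']),K,None)[0][:,0];print(p)
x0,y0=int(p[:,0].mean())-20,int(p[:,1].mean())-20
o=cv2.resize(b[y0:y0+40,x0:x0+40],(600,600),interpolation=cv2.INTER_CUBIC)[:,:,::-1].copy()
for i,q in enumerate(p): cv2.circle(o,(int((q[0]-x0+.5)*15),int((q[1]-y0+.5)*15)),6,(0,0,255) if i<2 else (255,0,0),1)
cv2.imwrite('pics/c4.png',o)
E
```

```text
[[306.43736634 186.1382947 ]
 [310.77835095 192.70700265]
 [314.19304544 188.07194045]
 [302.93389212 190.71768503]]
```

View pics/c4.png

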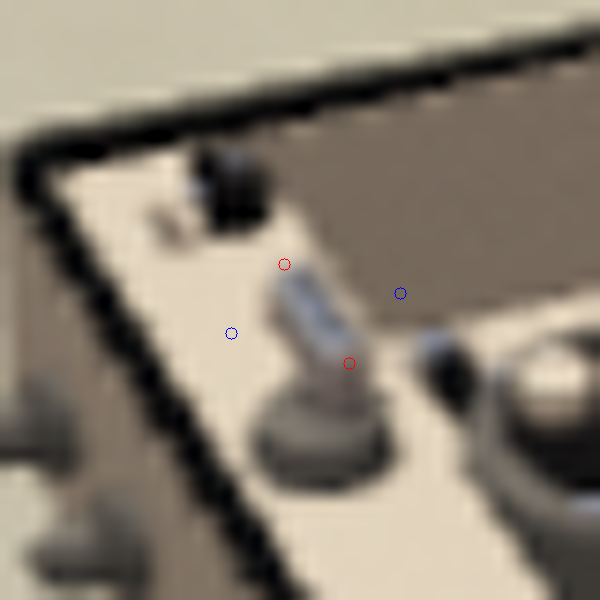

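The wing's light top runs between the red marks, so it is in line with the slot. Now lower the closed fingers behind the cover.

Emit:
servo_tool(steps=[[[0,0.005,0.01,0,0,0,255],[0,0,0.02,0,0,0,255],[0,0,0.02,0,0,0,255],[0,0,0.02,0,0,0,255],[0,0,0.018,0,0,0,255],[0,0,0,0,0,0,255],[0,0,0,0,0,0,255]]])

```text
t: 7.05
eef_pos: [662.5, -73.0, 260.8]
ee_rot: [-0.001, 0.748, 0.663, -0.001]
contact_force: [-0.4, 0.7, 0.7]
grip_width: 0.0
```

```bash
python3 - <<'E'
from h import *
to([662,-74,260],83.3)
# arc plan in tool axes: tool y=unit +x, tool z=down
prev=None
u=np.array([.993,-.1175]);c=np.array([541.3,10.8])
p=readout.state()['eef_pos'];px=(p[:2]-c)@u;prev=np.array([px,p[2]]);print('unit xz',prev, 'unit y',(p[:2]-c)@np.array([.1175,.993]))
r=165
for a in np.r_[1.5:0.1:15j]:
    # finger tip: half 15 mm, tangent to face with 2 mm overtravel
    x=96-r*np.cos(a)+9*np.sin(a)+15*np.sin(a)-2; z=80+r*np.sin(a)+9*np.cos(a)+25-2
    if a>1.3: z=min(z,prev[1])
    print(round(a,2),np.round([x,z],1),'row y,z mm',np.round([x-prev[0],prev[1]-z],1));prev=np.array([x,z])
E
```

```text
t 7.05 pos [662.5 -73.  260.8] w 0.0 F [-0.4  0.7  0.7]
yaw 83.09921712676567 z [-0.002  0.001 -1.   ] tool shift mm [-1.1 -0.4  0.8]
rotvec deg [-0.1 -0.  -0.2]
unit xz [130.23842144 260.83651846] unit y -68.93636089170928
1.5 [106.3 260.8] row y,z mm [-24.   0.]
1.4 [ 89.6 260.8] row y,z mm [-16.7   0. ]
1.3 [ 73.  264.4] row y,z mm [-16.6  -3.6]
1.2 [ 56.6 260. ] row y,z mm [-16.4   4.3]
1.1 [ 40.5 254.1] row y,z mm [-16.    5.9]
1.0 [ 25.  246.7] row y,z mm [-15.5   7.4]
0.9 [ 10.2 237.8] row y,z mm [-14.8   8.9]
0.8 [ -3.7 227.6] row y,z mm [-14.   10.2]
0.7 [-16.7 216.2] row y,z mm [-13.   11.5]
0.6 [-28.6 203.6] row y,z mm [-11.9  12.6]
0.5 [-39.3 190. ] row y,z mm [-10.7  13.6]
0.4 [-48.6 175.5] row y,z mm [-9.3 14.5]
0.3 [-56.5 160.4] row y,z mm [-7.9 15.2]
0.2 [-62.9 144.6] row y,z mm [-6.4 15.8]
0.1 [-67.8 128.4] row y,z mm [-4.8 16.2]
```

Emit:
servo_tool(steps=[[[-0.009,-0.01,0,0,0,0,255],[0,-0.014,0,0,0,0,255],[0,-0.0085,0,0,0,0,255],[0,-0.0085,0,0,0,0,255],[0,-0.0085,0,0,0,0,255],[0,-0.0085,0,0,0,0,255],[0,-0.016,0.001,0,0,0,255],[0,-0.016,0.006,0,0,0,255],[0,0,0,0,0,0,255]]])

```text
t: 7.8
eef_pos: [569.0, -70.3, 254.2]
ee_rot: [-0.002, 0.748, 0.663, -0.002]
contact_force: [-1.1, 0.7, -0.6]
grip_width: 0.3
```

```bash
python3 - <<'E'
from h import *
to([662,-74,260],83.3)
u=np.array([.993,-.1175]);c=np.array([541.3,10.8])
p=readout.state()['eef_pos'];print((p[:2]-c)@u,(p[:2]-c)@np.array([.1175,.993]))
b,d=grab('side');cv2.imwrite('pics/c5.png',cv2.resize(b[60:260,200:440],(720,600))[:,:,::-1])
E
```

```text
t 7.8 pos [569.  -70.3 254.2] w 0.3 F [-1.1  0.7 -0.6]
yaw 83.09633429706773 z [-0.006  0.002 -1.   ] tool shift mm [ 7.5 92.7 -6.3]
rotvec deg [-0.3 -0.1 -0.2]
37.030034175895 -77.31347583992972
```

View pics/c5.png

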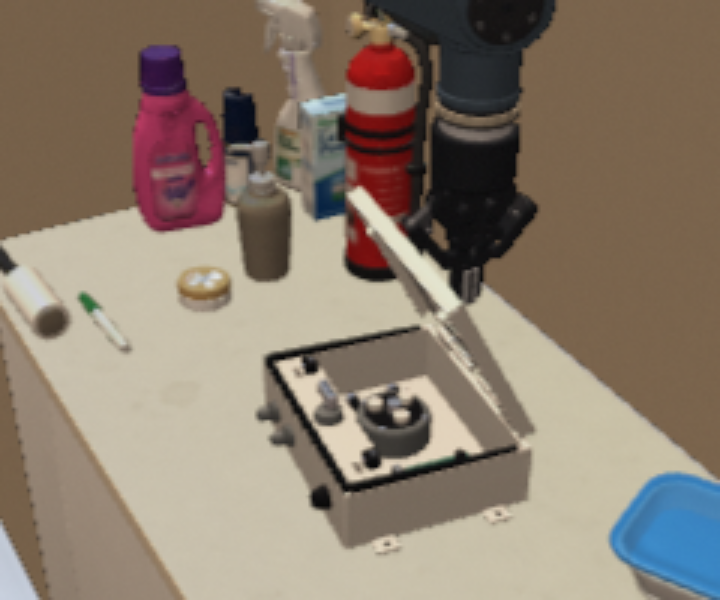

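The cover is following the fingertips (tips at about (470,285), cover near 1.1 rad). Continuing the arc.

Emit:
servo_tool(steps=[[[0,-0.0155,0.0075,0,0,0,255],[0,-0.015,0.009,0,0,0,255],[0,-0.014,0.01,0,0,0,255],[0,-0.013,0.0115,0,0,0,255],[0,-0.012,0.0125,0,0,0,255],[0,-0.011,0.0135,0,0,0,255],[0,-0.009,0.0145,0,0,0,255],[0,-0.008,0.015,0,0,0,255],[0,0,0,0,0,0,255]]])

```text
t: 8.6
eef_pos: [473.7, -59.0, 159.4]
ee_rot: [-0.003, 0.749, 0.663, -0.002]
contact_force: [-0.7, 0.3, 0.2]
grip_width: -0.2
```

```bash
python3 - <<'E'
from h import *
to([662,-74,260],83.3)
u=np.array([.993,-.1175]);c=np.array([541.3,10.8])
p=readout.state()['eef_pos'];print((p[:2]-c)@u,(p[:2]-c)@np.array([.1175,.993]))
b,d=grab('side');cv2.imwrite('pics/c6.png',cv2.resize(b[60:260,200:440],(720,600))[:,:,::-1])
E
```

```text
t 8.6 pos [473.7 -59.  159.4] w -0.2 F [-0.7  0.3  0.2]
yaw 83.06849517662732 z [-0.006  0.002 -1.   ] tool shift mm [   8.   188.1 -101.8]
rotvec deg [-0.4 -0.1 -0.2]
-58.91659434449246 -77.22135505166382
```

View pics/c6.png

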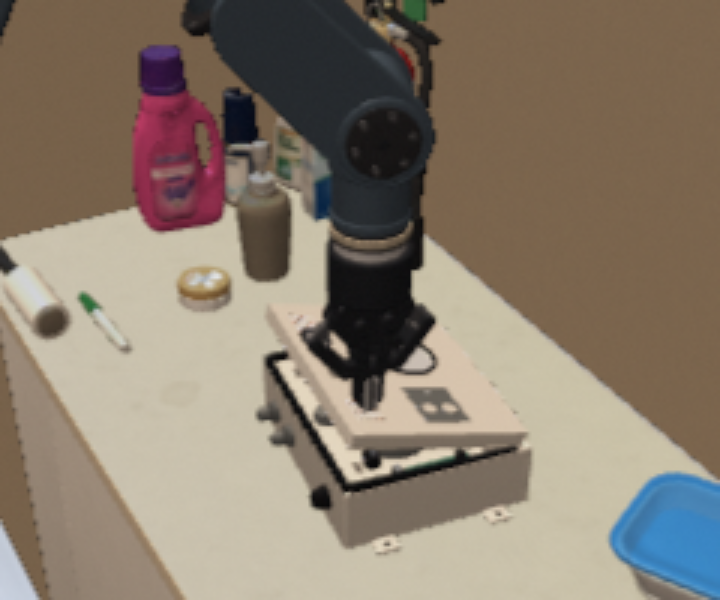

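The fingers sit on the right press pad, with the cover at about 0.28 rad. Pressing down in small steps.

Emit:
servo_tool(steps=[[[0,-0.003,0.008,0,0,0,255],[0,-0.003,0.008,0,0,0,255],[0,-0.002,0.008,0,0,0,255],[0,-0.002,0.006,0,0,0,255],[0,0,0.004,0,0,0,255],[0,0,0.003,0,0,0,255],[0,0,0.003,0,0,0,255],[0,0,0.002,0,0,0,255],[0,0,0,0,0,0,255]]])

```text
t: 9.4
eef_pos: [466.1, -58.6, 119.1]
ee_rot: [-0.0, 0.749, 0.663, -0.0]
contact_force: [-0.5, -1.1, 0.1]
grip_width: -0.4
```

Emit:
servo_tool(steps=[[[0,0,0.002,0,0,0,255],[0,0,0.002,0,0,0,255],[0,0,0,0,0,0,255],[0,0,0,0,0,0,255]]])

```text
t: 9.73
eef_pos: [466.2, -58.6, 115.5]
ee_rot: [0.0, 0.748, 0.663, 0.0]
contact_force: [-0.8, 0.7, 5.0]
grip_width: 0.0
```

Emit:
servo_tool(steps=[[[0,0,0.001,0,0,0,255],[0,0,0.001,0,0,0,255],[0,0,0.001,0,0,0,255],[0,0,0,0,0,0,255],[0,0,0,0,0,0,255]]])

```text
t: 10.15
eef_pos: [466.2, -58.6, 113.9]
ee_rot: [0.0, 0.748, 0.663, 0.0]
contact_force: [-3.2, 0.4, 17.1]
grip_width: 0.0
```

Emit:
servo_tool(steps=[[[0,0,0.001,0,0,0,255],[0,0,0.001,0,0,0,255],[0,0,0,0,0,0,255],[0,0,0,0,0,0,255]]])

```text
t: 10.48
eef_pos: [466.2, -58.6, 113.6]
ee_rot: [0.001, 0.748, 0.663, 0.0]
contact_force: [-6.2, 1.2, 33.9]
grip_width: 0.0
```

The force climbs steeply with almost no travel, so the cover is at the hard stop. I'll ease slightly and check.

Emit:
servo_tool(steps=[[[0,0,-0.001,0,0,0,255],[0,0,0,0,0,0,255],[0,0,0,0,0,0,255],[0,0,0,0,0,0,255]]])

```text
t: 10.82
eef_pos: [466.2, -58.6, 113.7]
ee_rot: [0.001, 0.748, 0.663, 0.0]
contact_force: [-4.7, 1.0, 26.0]
grip_width: -0.2
```

```bash
python3 - <<'E'
from h import *
to([466,-58,113],83.3)
b,d=grab('side');cv2.imwrite('pics/c7.png',cv2.resize(b[130:250,260:400],(700,600),interpolation=cv2.INTER_CUBIC)[:,:,::-1])
u=np.array([.993,-.1175]);c=np.array([541.3,10.8])
for n in('side','top'):
    d=np.median([grab(n)[1] for _ in range(4)],0);W=pts(n,d);x=(W[...,:2]-c)@u;y=(W[...,:2]-c)@np.array([.1175,.993]);z=W[...,2]
    for x0,x1 in((-95,-85),(-60,-40),(40,60),(70,90)):
        k=(x>x0)&(x<x1)&(abs(y)<110)&(z>75)&(z<105)&(abs(y+77)>25)&(abs(y)>40);print(n,x0,k.sum(),np.median(z[k]) if k.any() else None)
E
```

```text
t 10.8167 pos [466.2 -58.6 113.7] w -0.2 F [-4.7  1.  26. ]
yaw 83.10335519202795 z [ 0.001 -0.001 -1.   ] tool shift mm [ 0.6 -0.2  0.7]
rotvec deg [ 0.1  0.  -0.2]
side -95 52 90.7412499761746
side -60 41 90.72374987090065
side 40 67 90.76257636348153
side 70 104 90.91552612163306
top -95 98 89.0879155025112
top -60 192 88.93995484758067
top 40 234 88.77731721131582
top 70 234 88.60720863624508
```

View pics/c7.png

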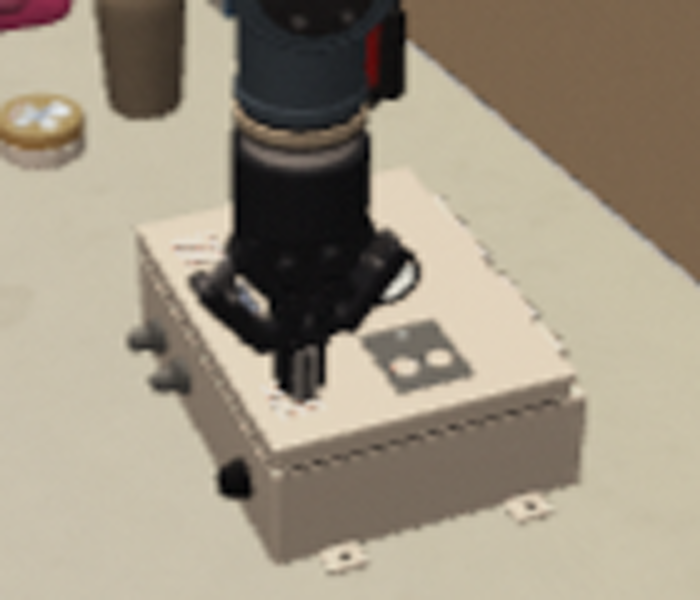

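The cover is shut and level (89 mm front and back), with the fingers on the right pad at 26 N. The wing shows through the slot near (250,297). Handing in.

```bash
python3 -c "
from h import *
print(job_done()); to([466,-58,113])"
```

```text
the job is handed in; nothing more can be done
None
the job is handed in; nothing more can be done
```

The job is handed in, with the closed fingers still pressing the cover shut on its right press pad. I turned the wing from about 1.45 rad into line with the slot, swung the cover down from behind, and pressed it past the catches to the hard stop.

**Last checks before hand-in (about 11 s on the clock):**
- **Cover:** Depth readings put its outer face at about 89 mm from the top camera and 91 mm from the side camera. Each camera found it level to within 0.5 mm from front to hinge, under about 0.003 rad. The 2 mm difference between the cameras is within their calibration.
- **Pressing force:** The wrist reading was steady at 26 N upward after I eased it back from 34 N.
- **Wing:** A close side view showed it in line with the slot before I closed the cover, and the cover then went fully down over it. I did not measure its angle again afterwards because the gripper mostly hid it.
- **Surroundings:** The arm stayed well clear of the tin, marker, dispenser and dropper bottle, and nothing in the pictures looked displaced. I did not measure their positions at the end.

No check failed.

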